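Unlock the spring vise and hold its jaw open at the mark

TASK

Draw the blue-topped lock pin out of the coppersmith's vise and hang it by its collar in the notch of the steel side bracket, upright and let go. Then take the wooden handle of the spring-loaded jaw, pull the jaw open until its white pointer lines up with the red marker, and finish while still gripping the handle and holding the jaw still there, so that I can set my workpiece in. Do not shift the red marker, and leave everything else on the bench where it is.

Things in the scene. Friction and masses are not known exactly. Their poses are not given: they have to be found in the camera images.
- vise: Coppersmith's spring vise, fixed to the table. Wooden base plate 200 (x) x 360 (y) x 30 (z) mm; origin at the centre of its underside, on the table; its x, y, z axes are those of the plate, z up. A dark wooden fixed jaw (160 x 45 mm, top 85 mm above the table) stands at vise y = -150 to -105 mm. The sliding jaw opens towards vise +y. Below, 'vise (x, y)' means mm in this frame, heights are above the table.
- handle (a point): Centre of the top of the sliding jaw's handle: an upright plain light-wood post 26 mm in diameter, from 48 to 108 mm high, at vise (0, 0) when closed; it moves with the sliding jaw. Grip it round the post; there is free space for fingers all round it (jaw face 60 mm away on the vise -y side).
- jaw (a joint): Opening of the sliding jaw (m): 0 = closed against the fixed jaw, grows as it slides to vise +y, stop at 0.10. A spring pulls it shut: 5 N when closed, rising by 13 N per 100 mm (about 15 N at 0.08), and it returns by itself when let go. The jaw (dark wooden bar 160 x 43 mm, top 80 mm high) carries a steel tongue, top 48 mm high, with the handle on it and a side tab towards vise -x with the lock-pin hole. While the pin is in, it cannot open.
- pointer (a point): Tip of the white pointer finger, 8 mm wide, on the sliding jaw (vise x = 66 mm, 48 mm high), at vise y = 0 when closed; moves with the jaw.
- mark (a point): Face towards the pointer of the red marker block (18 x 8 x 16 mm) on the brass scale strip along the vise's +x side; this point lies at its middle in y, at vise x = 71 mm, 48 mm high. Somewhere 45 to 80 mm to vise +y of the closed pointer. It sits stiffly and must not be shifted. The jaw is at the mark when the pointer and this point have the same vise y.
- pin: Lock pin, loose, standing upright in the vise: steel shank 12 mm in diameter and 42 mm long, then a brass collar 28 mm wide and 6 mm thick, then a plain blue grip 22 mm in diameter and 40 mm tall; 88 mm overall, about 0.1 kg. Origin at the shank's foot, z axis up along the pin. At the start it passes through the jaw's tab into a bore at vise (-62, -15), foot 6 mm high, collar resting on the tab 48 mm high; it draws straight up freely.
- pin_collar (a point): Centre of the underside of the pin's collar (42 mm above the pin's foot).
- notch (a point): Where the parked pin's axis belongs, on the top face (78 mm high) of a dark steel bracket at vise (-66, 140). Slot 18 mm wide (y) between prongs 12 mm thick, from vise x = -42 (closed end) to -94 (open end; park well inside). The collar rests on the prongs; lower the shank in from above or slide it in from vise -x. Free below, down to the base plate (30 mm high).
- pot: Bystander, leave alone: copper pot, 90 mm wide at the rim, with two black side handles, 85 mm tall, standing left of the vise. Origin at the middle of its underside.
- mallet: Bystander, leave alone: wooden mallet lying left of the vise. Origin on the underside.
- bowl: Bystander, leave alone: brass bowl, 110 mm wide, right of the vise. Origin at the middle of its underside.
- brush: Bystander, leave alone: hand brush lying right of the vise. Origin on the underside.
- jar: Bystander, leave alone: amber glass jar with a brass cap, 60 mm wide, 75 mm tall. Origin at the middle of its underside.
- punch: Bystander, leave alone: square steel punch, 10 x 10 x 120 mm, lying on the table along the vise's +x side, about 130 mm from its origin. Origin on the underside.
- cup: Bystander, leave alone: small copper cup, 38 mm wide, 30 mm tall, standing on the vise's base plate near vise (60, 150) mm. Origin at the middle of its underside.

How it is judged (in metres and radians):
On the way, in this order (a step that is already met when the one before it is completed fails the run):
1. the pin is drawn clear out of the jaw's tab while the jaw is still closed (z of pin in the frame of vise above 0.05 m and value of joint jaw below 0.008 m), for 0.1 s.
2. the pin hangs upright in the notch by its collar, let go, before the jaw is opened (x of pin_collar in the frame of vise between -0.088 and -0.042 m and z of pin_collar in the frame of vise between 0.073 and 0.084 m and y of pin_collar in the frame of vise between 0.133 and 0.147 m and angle between pin's own z axis and vertical below 0.2 rad and linear speed of pin below 0.03 m/s and contact force between pin and the arm below 0.2 N and contact force between pin and the fingers below 0.2 N and value of joint jaw below 0.008 m), for 0.2 s.
At the end, for the whole second after the job is handed in: Pointer within 4 mm of the marker along the slide, jaw still, fingers bearing on the jaw (over 4 N); the pin, untouched, at rest and upright within 0.2 rad, hangs in the notch: collar on the prongs (5 mm), within 22 mm of the notch point along the slot and 7 mm across (y of pointer in the frame of mark between -0.004 and 0.004 m and velocity of joint jaw between -0.01 and 0.01 m/s and contact force between the fingers and jaw above 4 N and x of pin_collar in the frame of vise between -0.088 and -0.042 m and z of pin_collar in the frame of vise between 0.073 and 0.084 m and y of pin_collar in the frame of vise between 0.133 and 0.147 m and angle between pin's own z axis and vertical below 0.2 rad and linear speed of pin below 0.03 m/s and contact force between pin and the arm below 0.2 N and contact force between pin and the fingers below 0.2 N); the arm keeps its last pose, push and grip.
It fails at once if the red marker is shifted by more than 4 mm (distance of mark from where it was at the start of the episode above 0.004 m).
It fails at once if a bystander is moved by more than 30 mm (distance of any of pot, mallet, bowl, brush, jar, punch, cup from where it was at the start of the episode above 0.03 m).
It also fails if it takes over 54 s, if anything falls off the work surface, if the arm or the gripper's body presses on something with over 40 N, if the wrist force passes 120 N, or if a joint passes its speed limit or range.

ROBOT

A 6-joint arm with a two-finger parallel gripper is mounted at the origin on the work surface. World frame = base frame: x ahead of the robot, y to its left, z up, the work surface at z = 0. Lengths are in mm, angles in degrees, forces in N, time in s.
With the tool pointing down it reaches from about 300 to 850 mm from the base axis. Payload 4.2 kg.
Tool frame: the origin (TCP) lies at the very end of the fingers, on their centre line; the grasp point (between the pads) lies 19 mm behind it; z points along the fingers, y is the line along which they close (so a half turn about z gives the same grasp; the last joint's range is limited). The gripper opens to 91 mm and grips with 3 to 60 N. Pads are 32 mm wide; open, the fingers measure 118 mm over their backs; the gripper's body (76 mm by 178 mm) begins 60 mm behind the grasp point.
Start: joints at [69.614, 18.312, 89.639, -0, 72.044, -1.146], TCP at [189.479, 542.9, 213.976] pointing down, gripper open.
Joint ranges: [-177.97, 177.97], [-48.28, 115.42], [12.27, 149.76], [-77.06, 257.06], [2.81, 150.46], [-146.56, 146.56]. Speed limits (degrees/s): [147.25, 147.25, 180, 180, 180, 180].

INTERFACE

Orientations are given as [roll, pitch, yaw] about the fixed x, y, z axes, in that order (R = Rz(yaw) Ry(pitch) Rx(roll)).
In Python, from workcell import env, eyes gives the robot as it stands.
- The arm moves only by the tool send_rows, never from a script. Its argument "targets" is text: rows parted by semicolons, each of 7 numbers parted by spaces: the shift along the tool's x, y, z in m, then the turn, a rotation vector about the tool's x, y, z in degrees, then the opening in per cent of the stroke, from 0 (shut) to 100 (fully open). A call has 1 to 12 rows; each row is the pose to reach, as a shift and turn from the pose commanded when the call began, along the tool's axes at that moment; what a row does not reach only later rows make up. A row lasts 1/12 s, in which the tool goes at most 41.7 mm and 7.16 degrees, less where a joint would pass 70% of its speed; a pose out of reach is approached as far as the arm can. A call with a gripper value outside its range is refused whole. The fingers move at their own pace and stop on an object; "grip_force" is the grip in N (left out, the last holds). Time passes only in rows, so rows that repeat a pose let the fingers close. It gives the time, the measured TCP pose, the force, the opening and the grip force at its end, in the units of the state.
- env.state(): the state, without advancing time (a new reading comes with each control period).
- eyes.grab_frame(name): name is "scene" or "top" or "wrist"; returns a dict with "image" (420x560x3 uint8, blue, green, red), "fovy" (degrees; the focal length in pixels is half the picture's height over the tangent of half this angle, whatever the lens; pixels are square), "cx", "cy" (the principal point, pixels), "eye" and "attitude" of the camera in the world. Camera axes: x right, y up, looking along -z (the intrinsics and any distortion apply to the point x, -y, -z); pixel columns grow to the right and rows downward; lengths in mm; the calibration is good to about 2 mm. A picture is of the moment at which its call begins. There is no depth.
- env.job_done(): hands the job in; it is judged then, once.
The state is a dict: "time_s": time; "qpos": joint angles; "qvel": joint speeds; "effort": joint torques, N m; "ee_pos": TCP position; "ee_rot": TCP orientation; "force": force on the tool from outside, world axes, zero at the start; "torque": the same for the moment, N m; "gripper_width": finger opening in mm; "gripper_force": force on a finger pad.
Only numpy, scipy, OpenCV 4.12 (cv2) and the standard library are available. Lean on these libraries where they do the work, as an engineer would, in place of code of your own. Each camera call takes 0.05 s, during which the arm holds its last target. There are 200 camera calls.

## Working session

There is one attempt and no reset: what is moved stays moved. The work goes in short steps, Python scripts to look and compute and a tool call to move; the robot and the scene stay as the last step left them, time stands still between calls to the robot, and variables do not carry over. Pictures are saved under pics/ and viewed, at most 10 in all, crops included, and the job is handed in when it is done.

Besides the shell and the picture viewer there is one more tool, called after "Emit:" as name(argument=value, ...) on one line, values as JSON. send_rows: Moves the arm, as the interface text tells. Its arguments: {"type":"object","properties":{"targets":{"type":"string"},"grip_force":{"type":"number"}},"required":["targets"]}

```bash
mkdir -p pics
python3 - <<'E'
from workcell import env,eyes
import cv2
for n in("top","scene"):
    f=eyes.grab_frame(n);cv2.imwrite(f"pics/{n}0.png",f["image"]);print(n,{k:v for k,v in f.items() if k!="image"})
print(env.state())
E
```

```text
top {'fovy': 54.85904452290926, 'cx': 283.56921568653746, 'cy': 211.03089133111604, 'eye': array([ 372.14093146,  -42.32737232, 1253.27424075]), 'attitude': array([  9.52387102,  -0.39929525, -89.93920529])}
scene {'fovy': 50.99159453449167, 'cx': 276.44436667776034, 'cy': 214.30958784538072, 'eye': array([1296.55059377,  163.86496217,  942.56699614]), 'attitude': array([ 42.36680018,   0.69300502, 103.86082478])}
{'time_s': 0.1, 'qpos': array([ 6.96168978e+01,  1.83488190e+01,  8.97002942e+01, -1.66081033e-03,
        7.20435835e+01, -1.14509522e+00]), 'qvel': array([-0.04065663, -0.18794212, -0.18217869,  0.01752089, -0.01513905,
        0.16665106]), 'effort': array([-8.24402578e-04, -4.13333309e+01, -2.32509863e+01,  7.27959559e-02,
        4.22364625e-02, -8.60806790e-05]), 'ee_pos': array([189.29969242, 542.46273929, 213.18997152]), 'ee_rot': array([-1.79907290e+02, -2.73715642e-04,  1.60762506e+02]), 'force': array([-0.28483491,  0.32831509, -0.18455728]), 'torque': array([-0.00836357, -0.02903648,  0.03230158]), 'gripper_force': 0.0, 'gripper_width': 90.7297013380227}
```

View pics/top0.png

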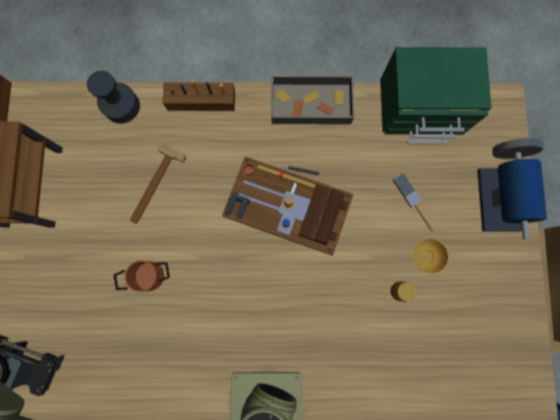

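View pics/scene0.png

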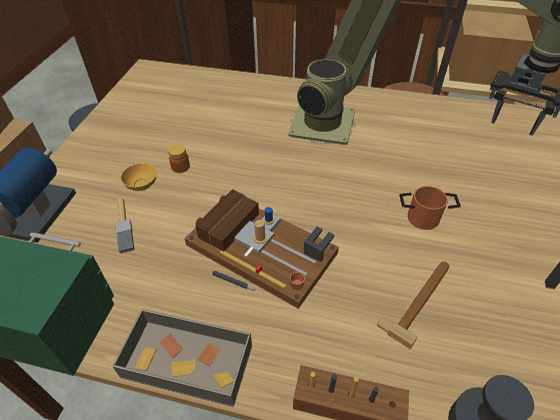

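The top view shows the vise around (288,205), with the handle at (289,202), pin at (286,223) and bracket at (237,206). I'll enlarge both views around it.

```bash
cat > h.py <<'E'
import numpy as np,cv2
from scipy.spatial.transform import Rotation as R
def ray(f,u,v):
    F=f["image"].shape[0]/2/np.tan(np.radians(f["fovy"]/2))
    d=np.array([(u-f["cx"])/F,-(v-f["cy"])/F,-1])
    return R.from_euler('xyz',f["attitude"],degrees=True).apply(d)
def at(f,u,v,z):
    d=ray(f,u,v);return f["eye"]+d*(z-f["eye"][2])/d[2]
def proj(f,p):
    F=f["image"].shape[0]/2/np.tan(np.radians(f["fovy"]/2))
    c=R.from_euler('xyz',f["attitude"],degrees=True).inv().apply(np.array(p)-f["eye"])
    return f["cx"]+F*c[0]/-c[2],f["cy"]-F*c[1]/-c[2]
E
python3 - <<'E'
import cv2,numpy as np
a=cv2.imread("pics/top0.png")[150:260,215:360];b=cv2.imread("pics/scene0.png")[185:310,180:345]
a=cv2.resize(a,None,fx=5,fy=5,interpolation=cv2.INTER_CUBIC)
cv2.imwrite("pics/topc.png",a)
E
```

```text
(no output)
```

View pics/topc.png

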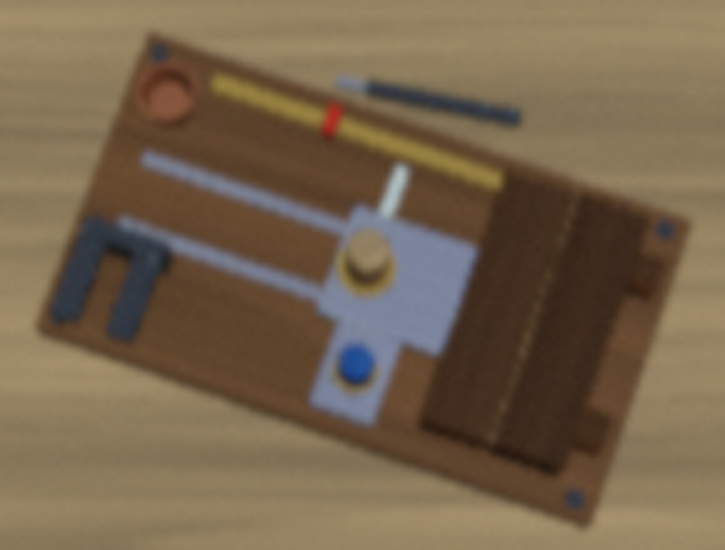

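The crop shows plate corners at about (152,34), (691,218), (588,524) and (38,328), handle top at (369,250), pin top at (356,361), and red marker at (332,120). I'll fit the vise pose to these.

Run:
```python
from h import *
from workcell import env,eyes
from scipy.optimize import least_squares
f=eyes.grab_frame("top")
P=[(152,34,100,180,30),(691,218,100,-180,30),(588,524,-100,-180,30),(38,328,-100,180,30),(369,248,0,0,108),(356,361,-62,-15,94),(405,166,66,0,48)]
W=[(at(f,215+(u+.5)/5-.5,150+(v+.5)/5-.5,z)[:2],(x,y)) for u,v,x,y,z in P]
def g(p):
    c,s=np.cos(p[2]),np.sin(p[2]);M=np.array([[c,-s],[s,c]])
    return np.concatenate([M@np.array(b)+p[:2]-a for a,b in W])
r=least_squares(g,[400,0,-.3]);p=r.x;print(p[:2],np.degrees(p[2]));print(r.fun.reshape(-1,2).round(1))
np.save("pose.npy",p)
c,s=np.cos(p[2]),np.sin(p[2]);M=np.array([[c,-s],[s,c]])
for n,q in dict(pin=(-62,-15),notch=(-66,140),handle=(0,0)).items(): print(n,M@q+p[:2])
for (u,v) in((332,120),):
    w=at(f,215+(u+.5)/5-.5,150+(v+.5)/5-.5,52)[:2]; print("mark",M.T@(w-p[:2]))
s=env.state();print(s["ee_pos"],s["ee_rot"])
```

```text
[598.70402837 -63.85804135] -19.493235751348386
[[ 2.3  2. ]
 [-0.9 -2.3]
 [-0.8 -2.8]
 [ 0.5  2.2]
 [-0.2  0.1]
 [ 0.2 -0.6]
 [-1.   1.3]]
pin [535.25237944 -57.3091294 ]
notch [583.20446924  90.14119133]
handle [598.70402837 -63.85804135]
mark [78.68411259 50.50344719]
[189.33937291 542.51883337 213.3033036 ] [-1.79921479e+02 -2.08706856e-03  1.60760776e+02]
```

Emit:
send_rows(targets="-0.02 -0.017 0 0 0 0 55;-0.05 -0.043 0 0 0 0 55;-0.08 -0.07 0 0 0 0 55;-0.11 -0.095 0 0 0 0 55;-0.14 -0.12 0 0 0 0 55;-0.17 -0.147 0 0 0 0 55;-0.2 -0.173 0 0 0 0 55;-0.23 -0.198 0 0 0 0 55;-0.26 -0.224 0 0 0 0 55;-0.29 -0.25 0 0 0 0 55;-0.32 -0.276 0 0 0 0 55;-0.35 -0.302 0 0 0 0 55")

```text
time_s: 1.15
ee_pos: [420.8, 140.5, 214.0]
ee_rot: [180.0, 0.0, 160.8]
force: [0.8, 1.5, -0.7]
gripper_width: 50.1
gripper_force: 0.0
```

Emit:
send_rows(targets="-0.03 -0.026 0 0 0 0 55;-0.06 -0.052 0 0 0 0 55;-0.09 -0.078 0 0 0 0 55;-0.12 -0.103 0 0 0 0 55;-0.145 -0.125 0 0 0 0 55;-0.162 -0.14 0 0 0 0 55;-0.172 -0.149 0 0 0 0 55;-0.174 -0.15 0 0 0 0 55;-0.174 -0.15 0 0 0 0 55;-0.174 -0.15 0 0 0 0 55")

```text
time_s: 1.98
ee_pos: [534.5, -55.4, 213.8]
ee_rot: [180.0, -0.1, 160.8]
force: [-0.1, 0.1, 0.5]
gripper_width: 50.2
gripper_force: 0.0
```

Run:
```python
from h import *
from workcell import env,eyes
import pickle
f=eyes.grab_frame("wrist");pickle.dump(f,open("w1.pkl","wb"));cv2.imwrite("pics/w1.png",f["image"]);print({k:v for k,v in f.items() if k!="image"})
p=np.load("pose.npy");c,s=np.cos(p[2]),np.sin(p[2]);M=np.array([[c,-s],[s,c]])
for n,q in dict(pin=(-62,-15,94),notch=(-66,140,78),handle=(0,0,108),point=(66,0,48),mark=(71,50,48)).items(): print(n,proj(f,[*(M@q[:2]+p[:2]),q[2]]))
s=env.state();print(s["time_s"],s["ee_pos"],s["ee_rot"],s["gripper_width"])
```

```text
{'fovy': 65.85576239527742, 'cx': 275.9348486637098, 'cy': 210.56749524293122, 'eye': array([457.9658027 , -29.15203966, 384.37751972]), 'attitude': array([-16.36665658,  -0.10731335,  70.76316114])}
pin (np.float64(274.14593323392785), np.float64(207.4436036938464))
notch (np.float64(433.02578118769316), np.float64(199.63512733415533))
handle (np.float64(289.80548749241007), np.float64(274.79255835506797))
point (np.float64(286.69404169165887), np.float64(301.3871312752883))
mark (np.float64(328.8973456894909), np.float64(305.2318887423166))
2.0333 [534.51251532 -55.15773017 213.94272006] [ 1.79971027e+02 -4.96833140e-02  1.60837794e+02] 50.63129705771535
```

View pics/w1.png

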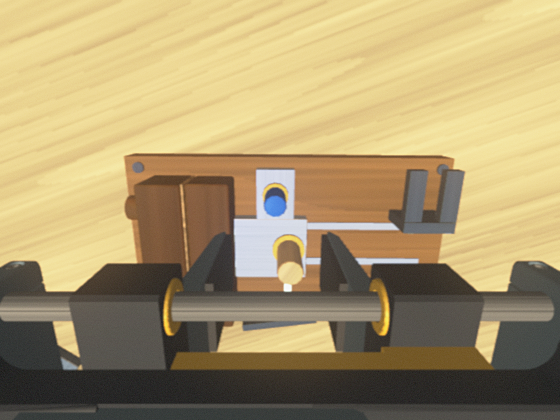

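The wrist view shows the pin top at (276,205), handle top near (290,270), and notch between prongs at about (433,200). All are within about 2 mm of the fit. I'll narrow the opening and go straight down.

Emit:
send_rows(targets="0 0 0.015 0 0 0 42;0 0 0.04 0 0 0 42;0 0 0.065 0 0 0 42;0 0 0.09 0 0 0 42;0 0 0.11 0 0 0 42;0 0 0.13 0 0 0 42;0 0 0.142 0 0 0 42;0 0 0.15 0 0 0 42;0 0 0.155 0 0 0 42;0 0 0.155 0 0 0 42", grip_force=15)

```text
time_s: 2.87
ee_pos: [534.7, -55.7, 58.5]
ee_rot: [-180.0, -0.1, 160.8]
force: [-0.1, 0.3, 0.2]
gripper_width: 38.2
gripper_force: 0.0
```

Emit:
send_rows(targets="0 0 0 0 0 0 10;0 0 0 0 0 0 10;0 0 0 0 0 0 10;0 0 0 0 0 0 10;0 0 0 0 0 0 10;0 0 0 0 0 0 10", grip_force=15)

```text
time_s: 3.37
ee_pos: [535.9, -56.6, 59.9]
ee_rot: [180.0, 0.1, 160.7]
force: [0.0, 0.9, 5.8]
gripper_width: 21.7
gripper_force: 15.0
```

Emit:
send_rows(targets="0 0 -0.004 0 0 0 10;0 0 -0.012 0 0 0 10;0 0 -0.025 0 0 0 10;0 0 -0.04 0 0 0 10;0 0 -0.055 0 0 0 10;0 0 -0.07 0 0 0 10;0 0 -0.083 0 0 0 10;0 0 -0.093 0 0 0 10;0 0 -0.098 0 0 0 10;0 0 -0.1 0 0 0 10;0 0 -0.1 0 0 0 10;0 0 -0.1 0 0 0 10")

```text
time_s: 4.37
ee_pos: [534.8, -56.5, 158.3]
ee_rot: [-180.0, -0.1, 160.8]
force: [0.1, 0.0, -1.4]
gripper_width: 21.6
gripper_force: 15.0
```

Emit:
send_rows(targets="0 0.006 0 0 0 0 10;0.001 0.02 0 0 0 0 10;0.001 0.04 0 0 0 0 10;0.002 0.06 0 0 0 0 10;0.003 0.08 0 0 0 0 10;0.004 0.1 0 0 0 0 10;0.005 0.12 0 0 0 0 10;0.005 0.137 0 0 0 0 10;0.005 0.148 0 0 0 0 10;0.005 0.153 0 0 0 0 10;0.005 0.155 0 0 0 0 10;0.005 0.155 0 0 0 0 10")

```text
time_s: 5.37
ee_pos: [581.4, 91.4, 158.6]
ee_rot: [-180.0, -0.0, 160.8]
force: [0.0, 0.1, -0.6]
gripper_width: 21.5
gripper_force: 15.0
```

Run:
```python
from h import *
from workcell import env,eyes
f=eyes.grab_frame("wrist");cv2.imwrite("pics/w2.png",f["image"])
p=np.load("pose.npy");c,s=np.cos(p[2]),np.sin(p[2]);M=np.array([[c,-s],[s,c]])
print("notch px",proj(f,[*(M@(-66,140)+p[:2]),78]))
s=env.state();print(s["time_s"],s["ee_pos"],s["ee_rot"],s["gripper_width"]);print("tcp in vise",M.T@(s["ee_pos"][:2]-p[:2]))
```

```text
notch px (np.float64(275.2993629624724), np.float64(221.40679703892138))
5.4167 [581.34727212  90.99155025 158.70449068] [-1.79964687e+02 -3.05883651e-02  1.60750532e+02] 21.49703297852772
tcp in vise [-68.03450524 140.18187866]
```

View pics/w2.png

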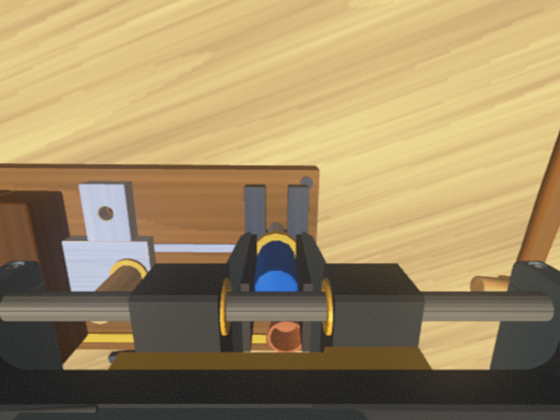

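The pin is out of the tab. Its collar and shank are at u≈277, and the slot centre is also about 277 (edges 266 and 288). It is aligned, so I'll lower it.

Emit:
send_rows(targets="0 0 0.006 0 0 0 10;0 0 0.018 0 0 0 10;0 0 0.03 0 0 0 10;0 0 0.042 0 0 0 10;0 0 0.052 0 0 0 10;0 0 0.06 0 0 0 10;0 0 0.065 0 0 0 10;0 0 0.068 0 0 0 10;0 0 0.069 0 0 0 10;0 0 0.069 0 0 0 10;0 0 0.069 0 0 0 10")

```text
time_s: 6.33
ee_pos: [582.1, 91.6, 90.4]
ee_rot: [180.0, 0.1, 160.8]
force: [-0.2, 0.9, -1.8]
gripper_width: 21.9
gripper_force: 15.0
```

Emit:
send_rows(targets="0 0 0.001 0 0 0 10;0 0 0.001 0 0 0 15;0 0 0.001 0 0 0 28;0 0 0.001 0 0 0 40;0 0 0.001 0 0 0 40;0 0 0.001 0 0 0 40;0 0 0.001 0 0 0 40;0 0 0.001 0 0 0 40;0 0 0.001 0 0 0 40;0 0 0.001 0 0 0 40")

```text
time_s: 7.17
ee_pos: [581.6, 91.5, 88.9]
ee_rot: [180.0, -0.0, 160.8]
force: [-0.2, 0.2, -0.2]
gripper_width: 36.1
gripper_force: 0.0
```

Emit:
send_rows(targets="0 0 -0.005 0 0 0 40;0 0 -0.015 0 0 0 40;0 0 -0.03 0 0 0 40;0 0 -0.05 0 0 0 40;0 0 -0.07 0 0 0 40;0 0 -0.085 0 0 0 40;0 0 -0.095 0 0 0 40;0 0 -0.1 0 0 0 40;0 0 -0.1 0 0 0 40")

```text
time_s: 7.92
ee_pos: [582.2, 91.6, 190.4]
ee_rot: [179.9, 0.1, 160.8]
force: [-0.9, -0.5, -0.1]
gripper_width: 36.5
gripper_force: 0.0
```

Run:
```python
from h import *
from workcell import env,eyes
f=eyes.grab_frame("wrist");g=eyes.grab_frame("scene")["image"][185:310,180:345]
g=cv2.resize(g,None,fx=3,fy=3,interpolation=cv2.INTER_CUBIC)
w=f["image"][130:400]
g=cv2.resize(g,(int(g.shape[1]*270/g.shape[0]),270))
cv2.imwrite("pics/w3.png",np.vstack([np.pad(g,((0,0),(0,560-g.shape[1]),(0,0))),w]))
p=np.load("pose.npy");c,s=np.cos(p[2]),np.sin(p[2]);M=np.array([[c,-s],[s,c]])
s=env.state();print(s["time_s"],s["ee_pos"],s["ee_rot"],s["gripper_width"]);print("tcp in vise",M.T@(s["ee_pos"][:2]-p[:2]))
```

```text
8.0167 [581.17750584  91.40572865 188.39880787] [-1.79975912e+02 -5.75618220e-02  1.60761177e+02] 36.368548104411694
tcp in vise [-68.33275017 140.51566646]
```

View pics/w3.png

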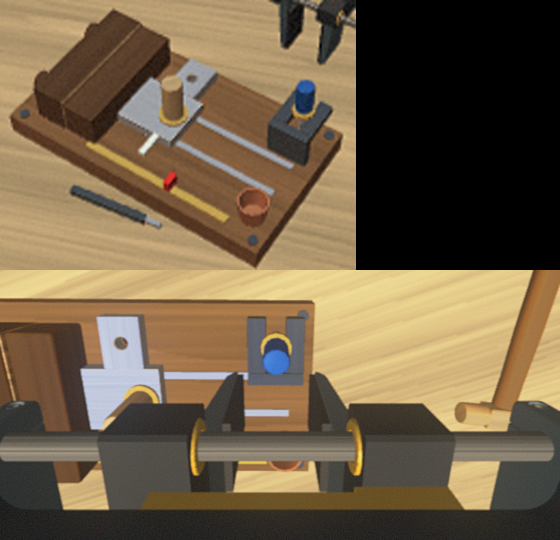

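The pin hangs upright in the notch and is let go. Next I'll go over the handle and down round it.

Emit:
send_rows(targets="-0.006 -0.012 0 0 0 0 50;-0.018 -0.036 0 0 0 0 50;-0.03 -0.061 0 0 0 0 50;-0.042 -0.085 0 0 0 0 50;-0.054 -0.11 0 0 0 0 50;-0.064 -0.13 0 0 0 0 50;-0.069 -0.14 0 0 0 0 50;-0.069 -0.14 0.01 0 0 0 50;-0.069 -0.14 0.02 0 0 0 50;-0.069 -0.14 0.02 0 0 0 50;-0.069 -0.14 0.02 0 0 0 50")

```text
time_s: 8.93
ee_pos: [599.6, -62.1, 167.4]
ee_rot: [-180.0, -0.2, 160.8]
force: [0.1, -0.0, 0.3]
gripper_width: 45.6
gripper_force: 0.0
```

Run:
```python
from h import *
from workcell import env,eyes
f=eyes.grab_frame("wrist");cv2.imwrite("pics/w4.png",f["image"])
p=np.load("pose.npy");c,s=np.cos(p[2]),np.sin(p[2]);M=np.array([[c,-s],[s,c]])
s=env.state();print(s["time_s"],s["ee_pos"],s["ee_rot"],s["gripper_width"]);print("tcp in vise",M.T@(s["ee_pos"][:2]-p[:2]))
for q in((0,0,108),(66,0,48),(71,50,48)):print(proj(f,[*(M@q[:2]+p[:2]),q[2]]))
```

```text
8.9833 [600.19816341 -62.21288915 168.18946118] [ 1.79998407e+02 -9.37413346e-02  1.60847349e+02] 45.32592819433142
tcp in vise [0.85951255 2.04943978]
(np.float64(273.4537606408949), np.float64(227.4736301841154))
(np.float64(273.6328857630836), np.float64(270.7241570405703))
(np.float64(324.1240995024734), np.float64(275.5190030952498))
```

View pics/w4.png

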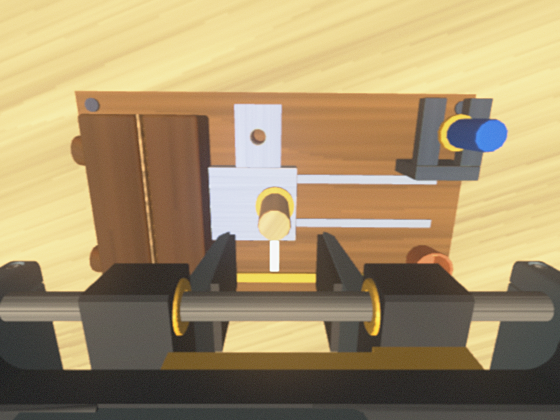

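The handle top at (275,226) is centred between the fingers, so I'll lower and grip.

Emit:
send_rows(targets="0 0 0.01 0 0 0 50;0 0 0.03 0 0 0 50;0 0 0.05 0 0 0 50;0 0 0.07 0 0 0 50;0 0 0.085 0 0 0 50;0 0 0.095 0 0 0 50;0 0 0.1 0 0 0 50;0 0 0.1 0 0 0 50")

```text
time_s: 9.65
ee_pos: [600.1, -63.0, 67.9]
ee_rot: [-180.0, -0.1, 160.8]
force: [0.3, 0.3, -0.2]
gripper_width: 45.5
gripper_force: 0.0
```

Emit:
send_rows(targets="0 0 0 0 0 0 15;0 0 0 0 0 0 15;0 0 0 0 0 0 15;0 0 0 0 0 0 15;0 0 0 0 0 0 15;0 0 0 0 0 0 15;0 0 0 0 0 0 15", grip_force=45)

```text
time_s: 10.23
ee_pos: [601.1, -64.2, 69.9]
ee_rot: [-180.0, 0.1, 160.8]
force: [-2.0, -3.3, 6.3]
gripper_width: 25.3
gripper_force: 45.0
```

Run:
```python
from h import *
from workcell import env,eyes
# marker from initial scene and top views, pose-based
p=np.load("pose.npy");c,s=np.cos(p[2]),np.sin(p[2]);M=np.array([[c,-s],[s,c]])
for n in("top","scene"):
    f=eyes.grab_frame(n);im=f["image"].astype(int)
    cu,cv=map(int,proj(f,[*(M@(75,50)+p[:2]),50]))
    b=np.zeros(im.shape[:2]);b[cv-20:cv+20,cu-20:cu+20]=1
    B,G,Rr=im[...,0],im[...,1],im[...,2]
    w=np.clip(Rr-2.2*np.maximum(G,B)-10,0,None)*b   # strongly red
    v,u=np.nonzero(w>20);ww=w[v,u];q=(u@ww/ww.sum(),v@ww/ww.sum());
    for z in(48,52,56):print(n,len(u),q,z,M.T@(at(f,*q,z)[:2]-p[:2]))
s=env.state();print(s["time_s"],s["ee_pos"],s["gripper_width"],s["force"],M.T@(s["ee_pos"][:2]-p[:2]))
```

```text
top 0 (np.float64(nan), np.float64(nan)) 48 [nan nan]
top 0 (np.float64(nan), np.float64(nan)) 52 [nan nan]
top 0 (np.float64(nan), np.float64(nan)) 56 [nan nan]
scene 29 (np.float64(258.07871357498215), np.float64(267.85607675906186)) 48 [80.76399726 50.29083471]
scene 29 (np.float64(258.07871357498215), np.float64(267.85607675906186)) 52 [83.00460069 52.06710233]
scene 29 (np.float64(258.07871357498215), np.float64(267.85607675906186)) 56 [85.24520411 53.84336995]
10.3333 [601.09331673 -64.15079571  69.94085431] 25.363084069967112 [-2.05357005 -3.11866067  5.92717825] [2.35002732 0.521321  ]<stdin>:11: RuntimeWarning: invalid value encountered in scalar divide
```

Emit:
send_rows(targets="0 0.004 0 0 0 0 15;0 0.01 0 0 0 0 15;0 0.017 0 0 0 0 15;0 0.024 0 0 0 0 15;0 0.031 0 0 0 0 15;0 0.037 0 0 0 0 15;0 0.042 0 0 0 0 15;0 0.045 0 0 0 0 15;0 0.045 0 0 0 0 15;0 0.045 0 0 0 0 15;0 0.045 0 0 0 0 15")

```text
time_s: 11.25
ee_pos: [615.6, -23.5, 70.0]
ee_rot: [-179.8, 0.1, 160.8]
force: [-2.2, -10.4, 5.7]
gripper_width: 25.4
gripper_force: 45.0
```

Run:
```python
from h import *
from workcell import env,eyes
import pickle
p=np.load("pose.npy");c,s=np.cos(p[2]),np.sin(p[2]);M=np.array([[c,-s],[s,c]])
out=[]
for n in("scene","top","wrist"):
    f=eyes.grab_frame(n);pickle.dump(f,open(n+"5.pkl","wb"))
    u,v=proj(f,[*(M@(66,47)+p[:2]),48]);u0,v0=int(u)-20,int(v)-20
    print(n,u0,v0,u,v)
    if n=="wrist":u0,v0=u0-20,v0-20;k=5;w=80
    else:k=10;w=40
    out.append(cv2.resize(f["image"][max(v0,0):v0+w,u0:u0+w],(400,400),interpolation=cv2.INTER_CUBIC))
cv2.imwrite("pics/m5.png",np.hstack(out[:2]))
cv2.imwrite("pics/w5.png",pickle.load(open("wrist5.pkl","rb"))["image"])
s=env.state();print(s["time_s"],s["ee_pos"],s["ee_rot"],s["gripper_width"],s["force"],M.T@(s["ee_pos"][:2]-p[:2]))
```

```text
scene 240 243 260.3857991229593 263.19475390800005
top 260 158 280.6863104239008 178.096332543173
wrist 260 311 280.6907684813757 331.65140423786363
11.4 [615.56351493 -23.5981168   69.94816233] [-1.79795320e+02  1.18980639e-01  1.60806080e+02] 24.859434959814347 [-2.04493161 -9.51382719  5.36468097] [ 2.45855737 43.57819761]
```

View pics/m5.png

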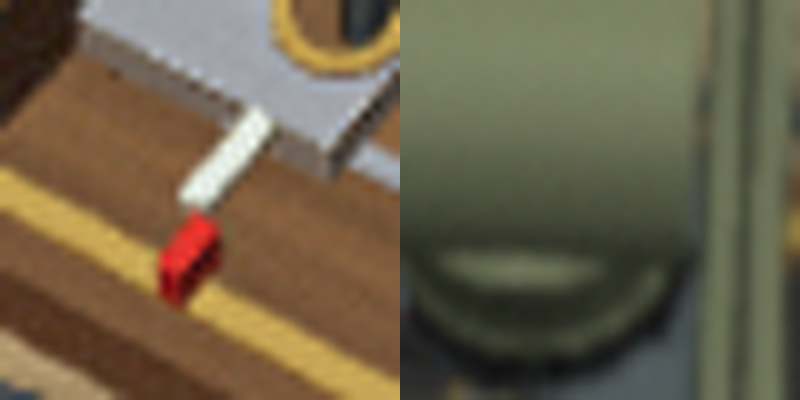

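In the scene crop (10x) the pointer tip's end edge is centred at about (192,197). The marker's top edge facing the pointer is centred at about (209,216), and its near top edge at about (171,267). I'll convert these.

```bash
python3 - <<'E'
from h import *
import pickle
p=np.load("pose.npy");c,s=np.cos(p[2]),np.sin(p[2]);M=np.array([[c,-s],[s,c]])
f=pickle.load(open("scene5.pkl","rb"))
V=lambda u,v,z:M.T@(at(f,240+(u+.5)/10-.5,243+(v+.5)/10-.5,z)[:2]-p[:2])
for n,u,v,zs in(("tip",192,197,(48,)),("root",263,114,(48,)),("mk far",209,216,(48,52,56)),("mk near",171,267,(48,52,56))):
    for z in zs:print(n,z,V(u,v,z).round(1))
# predicted crop px of model edges
P=lambda x,y,z:tuple(((np.array(proj(f,[*(M@(x,y)+p[:2]),z]))-(240,243)+.5)*10-.5).round())
for y in(44,50,54):print(y,"tip",P(66,y,48),"mk far top",P(71,y,56),"near top",P(89,y,56),"near bot",P(89,y,40))
E
python3 - <<'E'
import cv2;a=cv2.imread("pics/m5.png")[90:320,120:260]
cv2.imwrite("pics/m5z.png",cv2.resize(a,None,fx=2.5,fy=2.5))
E
```

```text
tip 48 [65.8 41.9]
root 48 [34.7 42.2]
mk far 48 [68.3 48.8]
mk far 52 [70.6 50.6]
mk far 56 [72.9 52.4]
mk near 48 [86.1 49.7]
mk near 52 [88.3 51.5]
mk near 56 [90.6 53.3]
44 tip (np.float64(199.0), np.float64(201.0)) mk far top (np.float64(186.0), np.float64(196.0)) near top (np.float64(144.0), np.float64(246.0)) near bot (np.float64(147.0), np.float64(283.0))
50 tip (np.float64(218.0), np.float64(212.0)) mk far top (np.float64(206.0), np.float64(206.0)) near top (np.float64(164.0), np.float64(257.0)) near bot (np.float64(167.0), np.float64(294.0))
54 tip (np.float64(231.0), np.float64(219.0)) mk far top (np.float64(219.0), np.float64(214.0)) near top (np.float64(177.0), np.float64(264.0)) near bot (np.float64(180.0), np.float64(302.0))
```

View pics/w5.png

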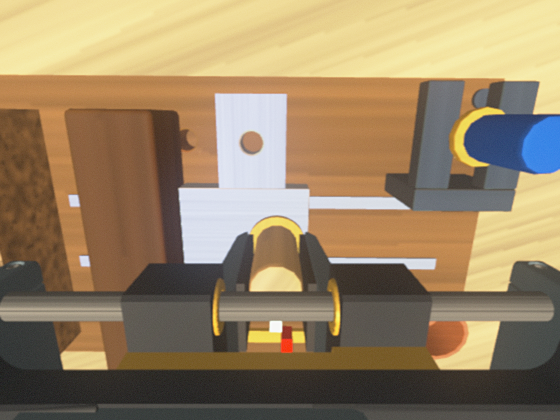

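The wrist view shows both the white pointer tip (270–282, 326) and the red marker (281–292, about 340) between the fingers. I'll measure the difference there.

```bash
cat > mk.py <<'E'
from h import *
def meas(f):
    p=np.load("pose.npy");c,s=np.cos(p[2]),np.sin(p[2]);M=np.array([[c,-s],[s,c]])
    im=f["image"].astype(int);B,G,R_=im[...,0],im[...,1],im[...,2]
    box=np.zeros(B.shape,bool);box[318:356,245:315]=1
    for n,m,zs in(("white",(im.min(2)>150)&box,(48,)),("red",(R_>110)&(G<80)&(B<80)&box,(48,52,56))):
        v,u=np.nonzero(m)
        if len(u)<5: print(n,"none");continue
        rows=[(r,u[v==r].min(),u[v==r].max()) for r in np.unique(v)];print(n,rows)
        for z in zs:
            print(z,[round(float((M.T@(at(f,(a+b)/2,r,z)[:2]-p[:2]))[1]),1) for r,a,b in rows])
E
python3 -c "
from mk import *;import pickle
meas(pickle.load(open('wrist5.pkl','rb')))"
```

```text
white [(np.int64(320), np.int64(271), np.int64(280)), (np.int64(321), np.int64(270), np.int64(281)), (np.int64(322), np.int64(269), np.int64(281)), (np.int64(323), np.int64(269), np.int64(281)), (np.int64(324), np.int64(269), np.int64(281)), (np.int64(325), np.int64(269), np.int64(281)), (np.int64(326), np.int64(269), np.int64(281)), (np.int64(327), np.int64(269), np.int64(281)), (np.int64(328), np.int64(269), np.int64(281)), (np.int64(329), np.int64(269), np.int64(281)), (np.int64(330), np.int64(269), np.int64(281)), (np.int64(331), np.int64(269), np.int64(281)), (np.int64(332), np.int64(271), np.int64(280))]
48 [43.3, 43.4, 43.0, 43.0, 43.0, 43.0, 43.0, 43.0, 43.0, 43.0, 43.0, 43.0, 43.4]
red [(np.int64(326), np.int64(283), np.int64(286)), (np.int64(327), np.int64(283), np.int64(290)), (np.int64(328), np.int64(283), np.int64(291)), (np.int64(329), np.int64(283), np.int64(291)), (np.int64(330), np.int64(283), np.int64(291)), (np.int64(331), np.int64(283), np.int64(290)), (np.int64(332), np.int64(283), np.int64(290)), (np.int64(333), np.int64(282), np.int64(290)), (np.int64(334), np.
[... 606 characters left out ...]
, np.int64(281), np.int64(291)), (np.int64(348), np.int64(281), np.int64(291)), (np.int64(349), np.int64(281), np.int64(291)), (np.int64(350), np.int64(281), np.int64(291)), (np.int64(351), np.int64(281), np.int64(291))]
48 [49.6, 51.0, 51.3, 51.4, 51.4, 51.0, 51.0, 50.7, 50.7, 50.7, 50.7, 50.8, 51.1, 51.1, 51.1, 51.1, 51.2, 50.8, 50.8, 50.8, 50.9, 50.9, 50.9, 50.9, 50.9, 50.9]
52 [49.5, 50.8, 51.2, 51.2, 51.2, 50.9, 50.9, 50.6, 50.6, 50.6, 50.6, 50.6, 51.0, 51.0, 51.0, 51.0, 51.0, 50.7, 50.7, 50.7, 50.7, 50.7, 50.7, 50.7, 50.7, 50.8]
56 [49.3, 50.7, 51.0, 51.0, 51.0, 50.7, 50.7, 50.4, 50.4, 50.4, 50.4, 50.4, 50.8, 50.8, 50.8, 50.8, 50.8, 50.5, 50.5, 50.5, 50.5, 50.6, 50.6, 50.6, 50.6, 50.6]
```

Emit:
send_rows(targets="0 0.002 0 0 0 0 15;0 0.004 0 0 0 0 15;0 0.006 0 0 0 0 15;0 0.008 0 0 0 0 15;0 0.008 0 0 0 0 15;0 0.008 0 0 0 0 15;0 0.008 0 0 0 0 15;0 0.008 0 0 0 0 15")

```text
time_s: 12.07
ee_pos: [618.1, -16.4, 70.0]
ee_rot: [-179.8, 0.1, 160.8]
force: [-3.1, -11.1, 5.8]
gripper_width: 25.5
gripper_force: 45.0
```

Run:
```python
from mk import *
from workcell import env,eyes
meas(eyes.grab_frame("wrist"))
g=eyes.grab_frame("scene");im=g["image"]
a=cv2.resize(im[243:283,240:280],(400,400),interpolation=cv2.INTER_CUBIC)
b=cv2.resize(im[185:285,220:320],(400,400),interpolation=cv2.INTER_CUBIC)
cv2.imwrite("pics/m6.png",np.hstack([a,b]))
s=env.state();print(s["time_s"],s["ee_pos"],s["force"],s["gripper_force"],s["gripper_width"])
```

```text
white [(np.int64(320), np.int64(271), np.int64(280)), (np.int64(321), np.int64(270), np.int64(281)), (np.int64(322), np.int64(269), np.int64(281)), (np.int64(323), np.int64(269), np.int64(281)), (np.int64(324), np.int64(269), np.int64(281)), (np.int64(325), np.int64(269), np.int64(281)), (np.int64(326), np.int64(269), np.int64(281)), (np.int64(327), np.int64(270), np.int64(281)), (np.int64(328), np.int64(270), np.int64(281)), (np.int64(329), np.int64(270), np.int64(281)), (np.int64(330), np.int64(270), np.int64(281)), (np.int64(331), np.int64(270), np.int64(281)), (np.int64(332), np.int64(277), np.int64(280))]
48 [51.0, 51.0, 50.6, 50.6, 50.6, 50.6, 50.6, 51.0, 51.0, 51.0, 51.0, 51.0, 53.1]
red [(np.int64(333), np.int64(272), np.int64(279)), (np.int64(334), np.int64(272), np.int64(280)), (np.int64(335), np.int64(272), np.int64(280)), (np.int64(336), np.int64(272), np.int64(280)), (np.int64(337), np.int64(272), np.int64(280)), (np.int64(338), np.int64(272), np.int64(280)), (np.int64(339), np.int64(272), np.int64(280)), (np.int64(340), np.int64(272), np.int64(280)), (np.int64(341), np.
[... 277 characters left out ...]
, np.int64(271), np.int64(280)), (np.int64(348), np.int64(271), np.int64(280)), (np.int64(349), np.int64(271), np.int64(280)), (np.int64(350), np.int64(271), np.int64(280)), (np.int64(351), np.int64(271), np.int64(280))]
48 [51.0, 51.4, 51.4, 51.4, 51.4, 51.4, 51.4, 51.4, 51.4, 51.0, 51.0, 51.4, 51.1, 51.1, 51.1, 51.1, 51.1, 51.1, 51.1]
52 [51.0, 51.4, 51.4, 51.4, 51.4, 51.4, 51.4, 51.4, 51.4, 51.0, 51.0, 51.4, 51.1, 51.1, 51.1, 51.1, 51.1, 51.1, 51.1]
56 [51.0, 51.4, 51.4, 51.4, 51.4, 51.4, 51.4, 51.4, 51.4, 51.0, 51.1, 51.4, 51.1, 51.1, 51.1, 51.1, 51.1, 51.1, 51.1]
12.1667 [618.10807961 -16.38880726  69.94755839] [ -2.41306808 -10.80332851   6.31742451] 45.0179260969162 25.065238628349924
```

View pics/m6.png

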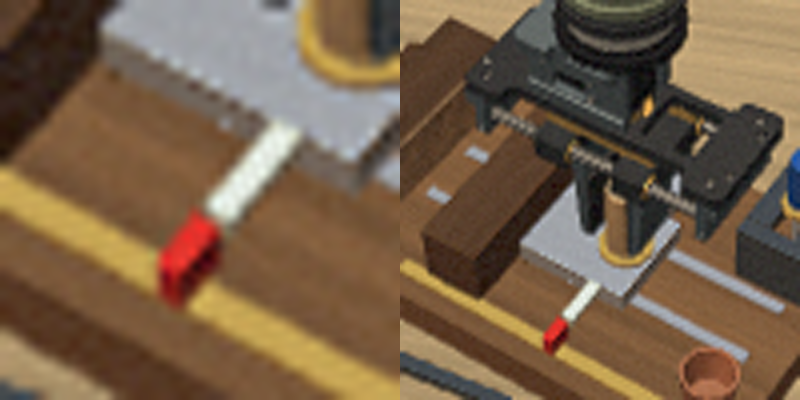

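The pointer and marker now differ by less than 0.5 mm and the grip is firm at 45 N. I'll let it settle briefly and hand in.

Emit:
send_rows(targets="0 0 0 0 0 0 15;0 0 0 0 0 0 15;0 0 0 0 0 0 15")

```text
time_s: 12.42
ee_pos: [618.1, -16.4, 69.9]
ee_rot: [-179.8, 0.1, 160.8]
force: [-2.5, -11.0, 6.1]
gripper_width: 25.3
gripper_force: 45.0
```

```bash
python3 -c "
from workcell import env
print(env.job_done())"
```

```text
the job is handed in; nothing more can be done
None
```

I handed the job in at about 12.4 s, with no verdict returned: the pin hangs upright and released in the notch, and the gripper holds the jaw still at 45 N with the pointer about 0.5 mm or less from the red marker.

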